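# Lock the sliding till of the tool crate for carrying

### The arm

A 6-joint arm with a two-finger parallel gripper is mounted at the origin on a cart in front of the work surface, level with it; the furniture and walls round the work are solid. World frame = base frame: x ahead of the robot, y to its left, z up, the work surface at z = 0. Lengths are in m, angles in degrees, forces in N, time in s.
With the tool pointing down it reaches from about 0.275 to 0.875 m from the base axis. Payload 12.5 kg.
Tool frame: the origin (TCP) lies midway between the tips of the shut fingers; the grasp point (between the pads) lies ctrl.grip_point_offset behind it (ctrl.grip_point_offset is the distance from the TCP to the grasp point, in m); z points along the fingers, y is the line along which they close (so a half turn about z gives the same grasp; the last joint's range is limited). The gripper opens to 85 mm and grips with 20 to 120 N. Pads are 22 mm wide; open, the fingers measure 114 mm over their backs; the gripper's body (76 mm by 85 mm) begins 54 mm behind the grasp point. The pads swing forward as they close: fully open they stand 13 mm farther back than shut.
Start: joints at [-73.086, 20.094, 94.641, -0, 65.266, -4.847], TCP at [0.204, -0.511, 0.195] pointing down, gripper open.
Joint ranges: [-157.81, 157.81], [-45, 120.19], [0.68, 151.7], [-89.99, 269.99], [4.06, 180], [-164.3, 164.3]. Speed limits (degrees/s): [127.2, 127.2, 159.86, 180, 180, 180].

### API

Orientations are given as a 3x3 rotation matrix whose columns are the frame's x, y, z axes.
In Python, from cell import ctrl gives the robot as it stands. Calls block until the motion is done:
- ctrl.move_to(position, orientation): joint-space move of the TCP to a pose.
- ctrl.servo_line(position, attitude=None, vel=0.15): straight line of the TCP; attitude=None keeps the orientation; vel is the mean speed in m/s.
- ctrl.movej(angles): joint-space move.
- ctrl.gripper_to(opening, strength=None): finger opening in m; strength is the grip in N (None keeps the last); returns when the fingers have stopped.
- ctrl.pause(seconds).
- ctrl.ik(position, orientation): joint angles nearest the present ones, or None.
- ctrl.snapshot(name): name is "side" or "top"; returns (picture, depth): 420x560x3 uint8, red, green, blue; 420x560 float32, m along the optical axis (not along the pixel's ray), 0 where there is no reading.
- ctrl.camera_info(name): a dict with "camera_matrix" (3x3 intrinsics, pixels), "R" (3x3) and "t" (3): a world point X has camera coordinates R X + t. Camera axes: x right, y down, z forward; pixel columns grow to the right and rows downward; lengths in m; the calibration is good to about 2 mm. A picture is of the moment at which its call begins. camera_info takes no time and is no camera call.
A pose or a line that the arm cannot do raises ctrl.Unreachable and nothing moves.
- ctrl.sign_off(): hands the job in; it is judged then, once.
Trained networks look in the newest picture that a camera, given by its name, has taken for a name from the list of things; names that differ only in an ending like _2 or _b are one class to them, and where a whole thing is asked for, a point or a joint stands for the part that bears it (a point fixed in the world has none). Each returns a list of dicts, best first, with "confidence" (0 to 1); they miss things now and then, are a little off and sometimes report something else, mostly with a low value. They report only what shows in the picture. A call takes as long as a camera call. They do not tell look-alikes from the thing itself.
- ctrl.spot_in(thing, camera): "location" ([row, column] in pixels, amid what is visible of it).
- ctrl.place_of(thing, camera): "location" ([row, column] in pixels: a listed point, or the origin of a listed thing).
Readings, each from a call of its own:
- ctrl.get_t(): time.
- ctrl.get_joints(): joint angles.
- ctrl.get_joint_vel(): joint speeds.
- ctrl.get_joint_efforts(): joint torques, N m.
- ctrl.get_tool_pos(): TCP position.
- ctrl.get_eef_rot(): TCP orientation.
- ctrl.get_ft_force(): force on the tool from outside, world axes, zero at the start.
- ctrl.get_torque(): the same for the moment, N m.
- ctrl.get_gripper_width(): finger opening in m.
- ctrl.get_finger_force(): force on a finger pad.
Only numpy, scipy, OpenCV 4.12 (cv2) and the standard library are available. Lean on these libraries where they do the work, as an engineer would, in place of code of your own. Each camera call takes 0.05 s, during which the arm holds its last target. There are 200 camera calls.

### The job

Get the open tool crate ready to carry: with a fingertip, push the till (the small wooden tray) along its two runners towards the end that has the steel turn-button, until the whole till drops level into the notches there. Then push the turn-button round by its knob until its bar is fully across the till's rim, and take the hand away. Push only: do not take the till's walls or the knob between the fingers, do not lift the till or anything in it, and leave the tools round the crate alone.

Things in the scene. Friction and masses are not known exactly. Their poses are not given: they have to be found in the camera images.
- tool_crate: Open plywood tool crate, firm on the bench: 400 mm long (its y), 200 mm wide (its x), 120 mm high, walls 12 mm. Origin: centre of its underside; z up. The turn-button's end is its +y end, on the robot's left. Along each long wall inside runs a wooden runner 16 mm wide, top 70 mm above the bench. A hammer and a cold chisel lie on its floor, below 40 mm.
- till: Loose wooden tray: 110 mm along the slide (its y), 170 mm wide (its x), 56.5 mm high, 0.6 to 0.9 kg with contents. Origin: centre of its underside. It starts on the runners, underside at 70 mm, rim 6.5 mm above the crate's edge, centre at crate y -85 to -15 mm, 3 mm side play, 45 mm or more free behind it to the crate's -y wall. About 3 to 7 N slide it; push near the middle of its width.
- till_seat (a point): Where the centre of the till's underside ends, 61 mm above the bench, crate y +118 (+-3) mm. Here each runner has a square notch 9 mm deep and 116 mm long, crate y +60 to +176. The leading end of the till dips first; it then slides on to the notches' far ends, where it stops, and the trailing end drops too. Seated, its rim is 2.5 mm below the crate's edge.
- till_rear (a point): Point on the middle of the outside of the till's trailing (-y) wall, 35 mm above its underside: the place to push.
- turn_button (a joint): Steel turn-button on top of the +y end wall: flat bar 16 x 6 mm, turning on an upright pivot. 0 = bar along the wall, pointing to the crate's -x (starts at -0.25 to 0.05 rad); grows anticlockwise seen from above; 1.57 (stop) = bar points to -y and reaches about 35 mm over the seated till. Stays where left; about 0.7 N at the knob turns it. An unseated till is in its way.
- button_pivot (a point): Pivot of the turn-button: middle of the crate's +y end wall, on its top edge, 120 mm above the bench. The bar reaches 56 mm to one side of it and 12 mm to the other; screw head 9 mm high.
- button_peg (a point): Middle of the turn-button's knob, an upright round steel peg 14 mm across, 46 mm from the pivot; it stands from 126.5 to 147.5 mm above the bench.
- nut_m20: Hex nut, 35 mm across, 16 mm high, lying loose in the till; origin at its underside.
- nut_m16: Hex nut, 28 mm across, 13 mm high, lying loose in the till; origin at its underside.
- bolt_m16: Hex bolt, 81 mm long, 26 mm high, lying loose in the till; origin at its underside.
- screwdriver: Screwdriver 213 mm long lying on the bench on the robot's side of the crate; leave it alone.
- pliers: Pliers 190 mm long lying on the bench on the robot's side of the crate; leave them alone.
- tape_measure: Tape measure 82 mm long, 62 mm high, standing on the bench beyond the crate's -y end; leave it alone.
There are look-alikes about, which are no part of the job. Of the things that look like the till, the larger one is meant.

How it is judged (in metres and radians):
On the way, in this order (a step that is already met when the one before it is completed fails the run):
1. the till has dropped level into the notches at both ends (z of till in the frame of tool_crate between 0.057 and 0.064 m and angle between the z axis of till and the z axis of tool_crate, either way round below 0.03 rad and y of till in the frame of tool_crate between 0.11 and 0.126 m), for 0.2 s.
2. the turn-button is turned across the till's rim (all of step 1 and value of joint turn_button above 1.3 rad), for 0.2 s.
At the end, for the whole second after the job is handed in: The till lies level (within 0.03 rad) in the notches, its underside 57 to 64 mm above the bench and its centre 110 to 126 mm from the crate's middle, at rest; the turn-button stands at 1.3 rad or more; nuts and bolt are still in the till (all of step 2 and x of nut_m20 in the frame of till between -0.085 and 0.085 m and y of nut_m20 in the frame of till between -0.055 and 0.055 m and z of each of nut_m20, nut_m16, bolt_m16 in the frame of till below 0.045 m and x of nut_m16 in the frame of till between -0.085 and 0.085 m and y of nut_m16 in the frame of till between -0.055 and 0.055 m and x of bolt_m16 in the frame of till between -0.085 and 0.085 m and y of bolt_m16 in the frame of till between -0.055 and 0.055 m and linear speed of till below 0.02 m/s); the robot touches nothing.
It fails at once if the fingers straddle a wall of the till, or the knob, as for a pinch ((y of the grasp point in the frame of till between -0.056 and -0.047 m and x of the grasp point in the frame of till between -0.085 and 0.085 m and z of the grasp point in the frame of till below 0.068 m) or (y of the grasp point in the frame of till between 0.047 and 0.056 m and x of the grasp point in the frame of till between -0.085 and 0.085 m and z of the grasp point in the frame of till below 0.068 m) or (x of the grasp point in the frame of till between -0.086 and -0.077 m and y of the grasp point in the frame of till between -0.055 and 0.055 m and z of the grasp point in the frame of till below 0.068 m) or (x of the grasp point in the frame of till between 0.077 and 0.086 m and y of the grasp point in the frame of till between -0.055 and 0.055 m and z of the grasp point in the frame of till below 0.068 m) or (horizontal distance between the grasp point and button_peg below 0.006 m and z of the grasp point in the frame of button_peg below 0.018 m)).
It fails at once if the till is lifted off its runners (12 mm or more above riding height) or tipped (z of till in the frame of tool_crate above 0.082 m or angle between the z axis of till and the z axis of tool_crate, either way round above 0.35 rad).
It fails at once if a nut or the bolt is lifted out of the till (z of any of nut_m20, nut_m16, bolt_m16 in the frame of till above 0.05 m).
It fails at once if a tool beside the crate is moved by more than 20 mm (distance of any of screwdriver, pliers, tape_measure from where it was at the start of the episode above 0.02 m).
It also fails if it takes over 51 s, if anything falls off the work surface, if the arm or the gripper's body presses on something with over 40 N, if the wrist force passes 120 N, or if a joint passes its speed limit or range.

## Working session

There is one attempt and no reset: what is moved stays moved. The work goes in short steps, each a Python script; the robot and the scene stay as the last script left them, time stands still between calls to the robot, and variables do not carry over. Pictures are saved under pics/ and viewed, at most 10 in all, crops included, and the job is handed in when it is done.

```bash
ls; mkdir -p pics; cat > h.py <<'E'
import numpy as np, cv2
from cell import ctrl
def snap(n,f=None):
    p,d=ctrl.snapshot(n)
    if f: cv2.imwrite('pics/'+f,p[:,:,::-1])
    return p,d
def ray(n,rc):
    c=ctrl.camera_info(n);K,R,t=map(np.array,(c["camera_matrix"],c["R"],c["t"]))
    v=R.T@np.linalg.inv(K)@np.array([rc[1],rc[0],1.]); return -R.T@t,v
def at_z(n,rc,z):
    o,v=ray(n,rc); return o+v*(z-o[2])/v[2]
def cloud(n,d):
    c=ctrl.camera_info(n);K,R,t=map(np.array,(c["camera_matrix"],c["R"],c["t"]))
    r,q=np.mgrid[:420,:560]; P=np.stack([q,r,np.ones_like(q)],-1)@np.linalg.inv(K).T*d[...,None]
    return (P-t)@R
E
python3 - <<'E'
from h import *
for n in("top","side"):
    p,d=snap(n,n+'0.png'); np.save(n+'0.npy',d)
    print(n,ray(n,(210,280)))
    for th in("tool_crate","till","till_rear","till_seat","button_pivot","button_peg","tape_measure"):
        try: print(th,[(np.round(x["location"]).tolist(),round(x["confidence"],2)) for x in ctrl.place_of(th,n)])
        except Exception as e: print(th,e)
print(ctrl.get_t(),ctrl.grip_point_offset,ctrl.get_eef_rot())
E
```

```text
pics
top (array([0.36158468, 0.00463632, 1.1046008 ]), array([ 0.20553372, -0.0042701 , -0.97868483]))
tool_crate [([256.0, 168.0], 0.67)]
till [([222.0, 264.0], 0.68), ([154.0, 364.0], 0.6)]
till_rear [([218.0, 290.0], 0.93), ([167.0, 368.0], 0.76)]
till_seat [([236.0, 210.0], 0.94)]
button_pivot [([236.0, 169.0], 0.93)]
button_peg [([256.0, 168.0], 0.75)]
tape_measure [([302.0, 211.0], 0.75), ([222.0, 366.0], 0.73), ([211.0, 255.0], 0.53)]
side (array([0.36918479, 1.1288077 , 1.04910692]), array([ 0.1230123 , -0.75673723, -0.64245286]))
tool_crate [([250.0, 281.0], 0.69)]
till [([184.0, 227.0], 0.88), ([218.0, 282.0], 0.63)]
till_rear [([177.0, 241.0], 0.88), ([197.0, 284.0], 0.82)]
till_seat [([262.0, 290.0], 0.61)]
button_pivot [([268.0, 286.0], 0.6)]
button_peg [([264.0, 304.0], 0.71)]
tape_measure []
0.8 0.0187 [[ 9.28746674e-01  3.70715004e-01 -3.30084197e-05]
 [ 3.70715005e-01 -9.28746672e-01  6.29746726e-05]
 [-7.31080393e-06 -7.07242342e-05 -9.99999997e-01]]
```

View pics/top0.png

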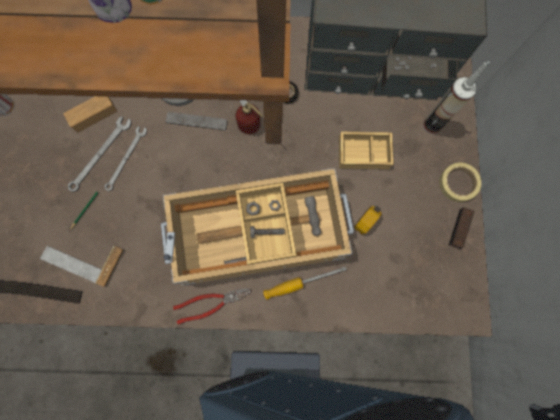

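View pics/side0.png

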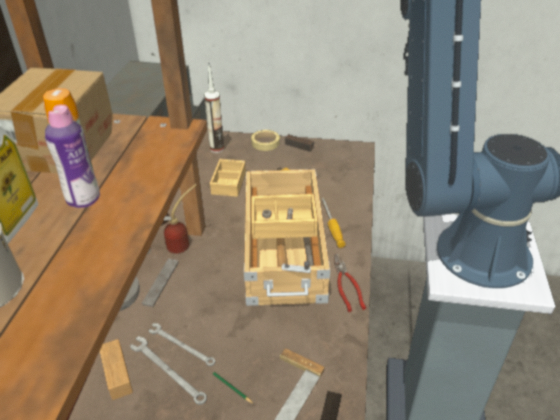

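```bash
python3 - <<'E'
from h import *
f=lambda n,rc,z:print(n,rc,z,at_z(n,rc,z).round(4))
f('top',(236,169),.12);f('side',(268,286),.12);f('top',(256,168),.137);f('side',(264,304),.137)
f('top',(218,290),.105);f('side',(197,284),.105);f('top',(222,264),.07);f('side',(218,282),.07);f('top',(236,210),.061);f('side',(262,290),.061)
P=cloud('top',np.load('top0.npy')); 
h=P[...,2]; q=cv2.inRange(h,0.11,0.133)
cv2.imwrite('pics/h.png',np.clip((h)*1200,0,255).astype('uint8')[120:330,120:420].repeat(2,0).repeat(2,1))
for lo,hi in((.114,.123),(.1235,.130),(.138,.152)):
    m=((h>lo)&(h<hi)).astype('uint8'); n,l,s,c=cv2.connectedComponentsWithStats(m)
    for i in range(1,n):
        if s[i,4]>8: 
            X=P[l==i][:,:2].astype('float32'); print(lo,s[i],X.mean(0),cv2.minAreaRect(X),np.median(P[l==i][:,2]))
E
```

```text
top (236, 169) 0.12 [0.5016 0.2481 0.12  ]
side (268, 286) 0.12 [0.5005 0.242  0.12  ]
top (256, 168) 0.137 [0.4551 0.2426 0.137 ]
side (264, 304) 0.137 [0.4586 0.2393 0.137 ]
top (218, 290) 0.105 [ 0.5533 -0.0233  0.105 ]
side (197, 284) 0.105 [ 0.5476 -0.0404  0.105 ]
top (222, 264) 0.07 [0.5486 0.0374 0.07  ]
side (218, 282) 0.07 [0.546  0.0085 0.07  ]
top (236, 210) 0.061 [0.5127 0.1652 0.061 ]
side (262, 290) 0.061 [0.5019 0.1635 0.061 ]
0.114 [448  60   3  19  29] [ 0.9345892 -0.4067225] ((0.9351121187210083, -0.4065776467323303), (0.0036792804021388292, 0.052616801112890244), 87.7572021484375) 0.11795242517304522
0.114 [310  67  33   5  60] [ 0.9257904 -0.1031241] ((0.9253304600715637, -0.10291511565446854), (0.07847423106431961, 0.004465964622795582), 87.26189422607422) 0.1183959847127234
0.114 [347  70  30   4  61] [ 0.9211308  -0.19027144] ((0.9211147427558899, -0.19090236723423004), (0.07111597061157227, 0.004162422381341457), 87.41490936279297) 0.11856517856454238
0.114 [382  79   1   9   9] [ 0.89263016 -0.24041373] ((0.8932620286941528, -0.24043355882167816), (0.0013383
[... 6125 characters left out ...]
] [ 0.8537981  -0.32098898] ((0.8536593914031982, -0.3202801048755646), (0.006406036205589771, 0.013993954285979271), 1.4054332971572876) 0.14112732577329207
0.138 [442  97  19  16  65] [ 0.8214261  -0.38772103] ((0.8242769837379456, -0.3890858292579651), (0.046557001769542694, 0.018417883664369583), 51.01040267944336) 0.14523090392335303
0.138 [264 121  19   4  44] [0.77050644 0.02160109] ((0.7706190347671509, 0.022185683250427246), (0.041993241757154465, 0.002413806738331914), 88.31053924560547) 0.14463853409940527
0.138 [163 254   7   7  35] [0.45175314 0.24429841] ((0.452191025018692, 0.2447846531867981), (0.012518967501819134, 0.01198751013725996), 48.81474304199219) 0.14579498024418888
```

The till candidates in the top picture are the big tray in the crate at (222,264) and the small two-compartment tray on the bench at (150,366). I choose the larger one, which measures 170 x 110 mm with its rim at about 126 mm. Depth places the crate at (0.535, 0.055), yaw 11°. The till is at crate y ≈ -21 mm, the button pivot is at top (236,169), and the knob is at (257,166), which puts the button at about -0.19 rad. I'll check the choice in a close crop.

```bash
cat >> h.py <<'E'
A=np.radians(10.98); C=np.array([.5348,.0547])
ex=np.array([np.cos(A),np.sin(A)]); ey=np.array([-np.sin(A),np.cos(A)])
def W(x,y,z): return np.append(C+ex*x+ey*y,z)
def down(d):  # tool pointing down, tool x along world 2D direction d
    x=np.append(d/np.linalg.norm(d),0); z=np.array([0,0,-1.]); return np.stack([x,np.cross(z,x),z],1)
def btn(th,off): # TCP xy (crate) pushing peg at angle th, and push direction (world)
    p=np.array([0,.194])+.046*np.array([-np.cos(th),-np.sin(th)]); t=np.array([np.sin(th),-np.cos(th)])
    q=p-t*off; return q, ex*t[0]+ey*t[1]
E
python3 - <<'E'
from h import *
p=cv2.imread('pics/top0.png'); cv2.imwrite('pics/crop.png',cv2.resize(p[150:290,150:400],None,fx=3,fy=3,interpolation=cv2.INTER_CUBIC))
for s in(1,-1):
    print(s)
    for y in(-.105,.055): 
        for z in (.2,.095): print(np.round(ctrl.ik(W(-.001,y,z),down(s*ey)),1))
    for th in(-.19,.6,1.5):
        q,d=btn(th,.018); print('b',th,np.round(W(*q,.132),3),np.round(ctrl.ik(W(*q,.132),down(s*d)),1))
E
```

```text
1
[ -9.8  20.4  93.4  -0.   66.1 -20.8]
[ -9.8  27.8  98.9  -0.   53.4 -20.8]
[ 6.7 18.2 96.6 -0.  65.2 -4.3]
[  6.7  25.8 102.1  -0.   52.1  -4.3]
b -0.19 [0.452 0.263 0.132] [  25.1   21.7  102.2   -0.    56.  -155. ]
b 0.6 [0.453 0.225 0.132] [ 21.2  20.1 104.7  -0.   55.2 155.8]
b 1.5 [0.486 0.197 0.132] [ 17.   21.8 102.   -0.   56.1 100.1]
-1
[ -9.8  20.4  93.4  -0.   66.1 159.2]
[ -9.8  27.8  98.9  -0.   53.4 159.2]Traceback (most recent call last):
  File "<stdin>", line 6, in <module>
    return _wrapfunc(a, 'round', decimals=decimals, out=out)
    return _wrapit(obj, method, *args, **kwds)
    result = getattr(arr, method)(*args, **kwds)
TypeError: unsupported operand type(s) for *: 'NoneType' and 'float'
```

View pics/crop.png

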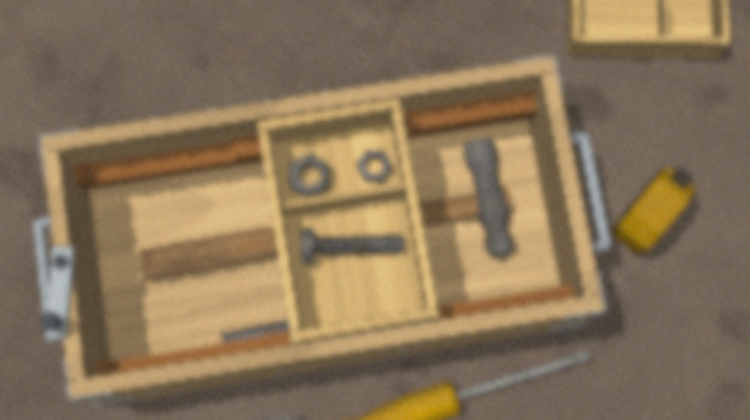

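The crop shows the larger tray lying in the crate with two nuts and the bolt in it, the turn-button at crop (60,290), and its knob at the lower end (52,322). The choice is confirmed, so I start the push.

```bash
python3 - <<'E'
from h import *
R=down(ey)
ctrl.gripper_to(0,30)
ctrl.move_to(W(-.001,-.105,.19),R); ctrl.servo_line(W(-.001,-.105,.095),vel=.15)
print(ctrl.get_t()); f0=np.array(ctrl.get_ft_force())
y=-.092; log=[]
ctrl.servo_line(W(-.001,y,.095),vel=.06)
while y<.062:
    y+=.012 if y<.02 else .004
    ctrl.servo_line(W(-.001,y,.095),vel=.05)
    f=np.array(ctrl.get_ft_force())-f0; fy=f[:2]@ey; log.append((round(y,3),round(fy,1),round(f[2],1)))
    if fy<-18: break
print(log,ctrl.get_t())
p,d=snap('top','top1.png'); P=cloud('top',d); np.save('top1.npy',d)
snap('side','side1.png')
E
python3 -c "
import cv2
a=cv2.imread('pics/top1.png')[150:300,140:400];b=cv2.imread('pics/side1.png')[150:320,200:400]
a=cv2.resize(a,(440,254));b=cv2.resize(b,(340,289))
import numpy as np
o=np.zeros((289,790,3),'uint8');o[:254,:440]=a;o[:,445:785]=b;cv2.imwrite('pics/c1.png',o)"
```

```text
4.4333
[(-0.08, np.float64(0.1), np.float64(-0.1)), (-0.068, np.float64(-1.0), np.float64(-0.3)), (-0.056, np.float64(-0.3), np.float64(-0.5)), (-0.044, np.float64(-1.1), np.float64(-0.5)), (-0.032, np.float64(-0.2), np.float64(-1.0)), (-0.02, np.float64(-0.4), np.float64(-0.5)), (-0.008, np.float64(0.0), np.float64(-0.2)), (0.004, np.float64(0.1), np.float64(-0.4)), (0.016, np.float64(0.5), np.float64(-0.5)), (0.028, np.float64(-0.6), np.float64(-0.3)), (0.032, np.float64(-0.5), np.float64(-1.2)), (0.036, np.float64(-0.1), np.float64(-1.0)), (0.04, np.float64(0.1), np.float64(-0.1)), (0.044, np.float64(-0.2), np.float64(-1.4)), (0.048, np.float64(0.1), np.float64(-0.5)), (0.052, np.float64(-0.7), np.float64(-1.0)), (0.056, np.float64(0.7), np.float64(-1.5)), (0.06, np.float64(-0.6), np.float64(-0.5)), (0.064, np.float64(-0.9), np.float64(-1.1))] 10.9667
```

View pics/c1.png

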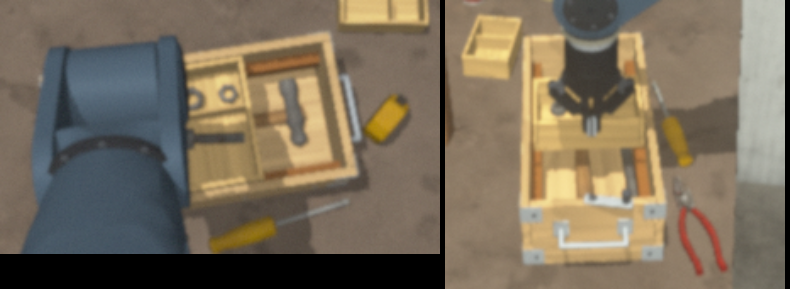

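The picture shows the till unmoved, with its trailing rim still near column 294, yet the fingers are at or past its leading wall. I'll check the tool pose before anything else.

```bash
python3 - <<'E'
from h import *
p=np.array(ctrl.get_tool_pos()); d=p[:2]-C
print(p, d@ex,d@ey,ctrl.get_gripper_width(),np.round(ctrl.get_eef_rot(),2).tolist(),np.round(ctrl.get_joints(),1),ctrl.get_ft_force(),ctrl.get_t())
P=cloud('top',np.load('top1.npy')); 
D=P[...,:2]-C; x=D@ex;y=D@ey;z=P[...,2]
m=(abs(x)<.07)&(z>.11)&(z<.14)
print(np.histogram(y[m],np.arange(-.2,.2,.01)))
a=cv2.imread('pics/side1.png')[150:290,220:360]; cv2.imwrite('pics/c2.png',cv2.resize(a,None,fx=4,fy=4,interpolation=cv2.INTER_CUBIC))
E
```

```text
[0.52164142 0.11735034 0.09499392] -0.0009849175869450614 0.06400971400904504 -0.00039154946037549146 [[-0.19, 0.98, 0.0], [0.98, 0.19, -0.0], [-0.0, 0.0, -1.0]] [  7.7  25.8 102.1  -0.   52.1  -3.3] [-1.11339606  0.63753784  0.04434233] 11.0667
(array([255,  88,   0,   0,   0,   0,   0,   0,   0,   0,   0,   0, 168,
        44,   4,   9,   6,   7,   5,   3,   5,   0,   0,   0,   0,   0,
         0,   0,   0,   0,   0,   0,   0,   0,   0,   0,   0,   0,   0]), array([-2.00000000e-01, -1.90000000e-01, -1.80000000e-01, -1.70000000e-01,
       -1.60000000e-01, -1.50000000e-01, -1.40000000e-01, -1.30000000e-01,
       -1.20000000e-01, -1.10000000e-01, -1.00000000e-01, -9.00000000e-02,
       -8.00000000e-02, -7.00000000e-02, -6.00000000e-02, -5.00000000e-02,
       -4.00000000e-02, -3.00000000e-02, -2.00000000e-02, -1.00000000e-02,
        1.66533454e-16,  1.00000000e-02,  2.00000000e-02,  3.00000000e-02,
        4.00000000e-02,  5.00000000e-02,  6.00000000e-02,  7.00000000e-02,
        8.00000000e-02,  9.00000000e-02,  1.00000000e-01,  1.10000000e-01,
        1.20000000e-01,  1.30000000e-01,  1.40000000e-01,  1.50000000e-01,
        1.60000000e-01,  1.70000000e-01,  1.80000000e-01,  1.90000000e-01]))
```

View pics/c2.png

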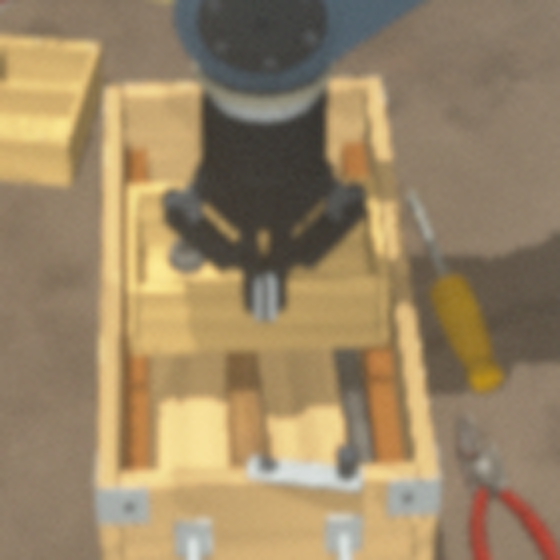

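```bash
python3 - <<'E'
from h import *
c=ctrl.camera_info('side');K,R,t=map(np.array,(c["camera_matrix"],c["R"],c["t"]))
q=K@(R@np.array(ctrl.get_tool_pos())+t); print('tcp px',q[1]/q[2],q[0]/q[2])
p,d=snap('side'); P=cloud('side',d)
for r in range(212,244,3):
    X=P[r,286]; D=X[:2]-C; print(r,286,p[r,286],(D@ex).round(3),(D@ey).round(3),X[2].round(3), 'left', P[r,272].round(3), ((P[r,272,:2]-C)@ey).round(3))
print(ctrl.get_t(),ctrl.get_joint_efforts(),ctrl.get_finger_force())
E
```

```text
tcp px 239.0180559771951 284.91271521931543
212 286 [112  96  66] -0.01 -0.064 0.077 left [0.551 0.132 0.194] 0.073
215 286 [68 60 49] -0.004 0.057 0.169 left [0.551 0.133 0.185] 0.074
218 286 [97 95 89] -0.004 0.066 0.168 left [0.572 0.021 0.078] -0.04
221 286 [124 125 121] -0.003 0.076 0.167 left [0.559 0.09  0.128] 0.03
224 286 [126 126 123] -0.003 0.077 0.157 left [0.559 0.093 0.12 ] 0.033
227 286 [127 129 125] -0.003 0.074 0.145 left [0.559 0.093 0.11 ] 0.033
230 286 [155 136 103] -0.005 0.03 0.095 left [0.559 0.092 0.099] 0.032
233 286 [185 153  98] -0.005 0.032 0.086 left [0.56  0.091 0.087] 0.031
236 286 [184 155  99] -0.005 0.028 0.072 left [0.559 0.093 0.078] 0.033
239 286 [167 140  96] -0.008 -0.029 0.008 left [0.571 0.033 0.011] -0.028
242 286 [169 141  97] -0.007 -0.015 0.01 left [0.569 0.046 0.011] -0.015
11.1167 [ 9.14055551e-02 -5.17317259e+01 -2.45403636e+01  2.19963709e-03
  9.94696493e-04  1.49990850e-03] 0.0
```

The depth image settles it. The fingers' front is where it should be horizontally (crate y ≈ 0.075), but their tips are really at z ≈ 0.14 while the reported TCP z is 0.095. The fingers passed over the till without contact. I'll go back behind the till and measure the height offset at two heights there.

```bash
cat >> h.py <<'E'
def tip(cam='side'):
    p,d=snap(cam); P=cloud(cam,d); T=np.array(ctrl.get_tool_pos())
    D=P-T; m=(abs(D[...,0])<.025)&(abs(D[...,1])<.025)&(d>0)&(D[...,2]<.12)&(P[...,2]>.03)
    z=np.sort(P[m][:,2]); return T.round(4), z[:12].round(3), P[m].min(0).round(3),P[m].max(0).round(3), int(m.sum())
E
python3 - <<'E'
from h import *
T=W(-.001,.064,.13); ctrl.servo_line(T,vel=.15)
ctrl.servo_line(W(-.001,-.115,.13),vel=.2)
print(tip()); 
ctrl.servo_line(W(-.001,-.115,.09),vel=.15); print(tip()); print(ctrl.get_ft_force(),ctrl.get_t())
snap('side','s3.png')
a=cv2.imread('pics/s3.png')[110:250,220:360]; cv2.imwrite('pics/c3.png',cv2.resize(a,None,fx=4,fy=4,interpolation=cv2.INTER_CUBIC))
E
```

```text
(array([ 0.5555, -0.0574,  0.1299]), array([0.17 , 0.171, 0.171, 0.172, 0.172, 0.172, 0.173, 0.173, 0.174,
       0.175, 0.175, 0.175]), array([ 0.531, -0.077,  0.17 ]), array([ 0.58 , -0.035,  0.25 ]), 307)
(array([ 0.5561, -0.0581,  0.0908]), array([0.131, 0.133, 0.135, 0.135, 0.135, 0.135, 0.136, 0.136, 0.136,
       0.137, 0.137, 0.137]), array([ 0.531, -0.076,  0.131]), array([ 0.581, -0.037,  0.211]), 291)
[0.10942529 0.04612403 0.28847479] 13.0583
```

View pics/c3.png

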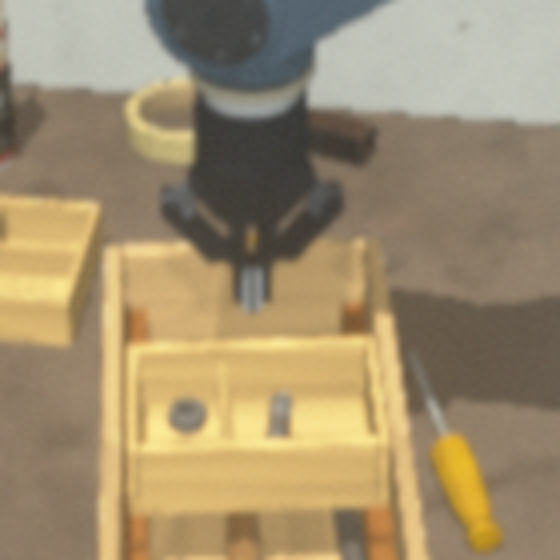

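The reported height is low by a constant ≈ 41 mm: the tips measured 0.171 and 0.132 against reported 0.130 and 0.091. The picture shows the fingers behind the till with tips near crop (252,305), and the till undisturbed. I'll correct heights by 41 mm and push, checking that the force shows contact.

```bash
cat >> h.py <<'E'
ZO=.041
def V(x,y,z): return W(x,y,z-ZO)   # true tip height z
E
python3 - <<'E'
from h import *
ctrl.servo_line(V(-.001,-.105,.096),vel=.1); f0=np.array(ctrl.get_ft_force())
y=-.092; log=[]
ctrl.servo_line(V(-.001,y,.096),vel=.08)
while y<.064:
    y+=.012 if y<.02 else .003
    ctrl.servo_line(V(-.001,y,.096),vel=.06)
    f=np.array(ctrl.get_ft_force())-f0; fy=f[:2]@ey; log.append((round(y,3),round(float(fy),1),round(float(f[2]),1)))
    if fy<-18: break
    if y==-.056+0 or len(log)==3:
        if fy>-1.5: print('no contact?',log); break
print(log,ctrl.get_t())
p,d=snap('side','s4.png'); P=cloud('side',d); D=P[...,:2]-C; x=D@ex;yy=D@ey;z=P[...,2]
for lo,hi in((.05,.075),(-.075,-.05)):
  m=(x>lo)&(x<hi)&(z>.108)&(z<.135); h,e=np.histogram(yy[m],np.arange(-.1,.19,.01)); print([(round(a,2),int(k),np.median(z[m&(yy>=a)&(yy<a+.01)]).round(4)) for a,k in zip(e,h) if k>3])
E
```

```text
no contact? [(-0.08, -0.5, -0.8), (-0.068, -1.3, 0.5), (-0.056, -1.4, -0.4)]
[(-0.08, -0.5, -0.8), (-0.068, -1.3, 0.5), (-0.056, -1.4, -0.4)] 14.9833
[(np.float64(-0.05), 20, np.float64(0.1237)), (np.float64(-0.04), 51, np.float64(0.1189)), (np.float64(0.05), 11, np.float64(0.1263)), (np.float64(0.06), 62, np.float64(0.1198)), (np.float64(0.18), 11, np.float64(0.1197))]
[(np.float64(-0.05), 22, np.float64(0.125)), (np.float64(-0.04), 42, np.float64(0.1184)), (np.float64(0.06), 66, np.float64(0.1212)), (np.float64(0.18), 10, np.float64(0.1196))]
```

The till is moving with the finger: its front wall is now at about +0.065. The force reads low because it is taken at standstill. I continue the push.

```bash
cat >> h.py <<'E'
def rim():
    p,d=snap('side','s_%d.png'%int(ctrl.get_t()*100)); P=cloud('side',d); D=P[...,:2]-C; x=D@ex;yy=D@ey;z=P[...,2]
    for lo,hi in((.045,.075),(-.075,-.045)):
        m=(x>lo)&(x<hi)&(z>.106)&(z<.135); h,e=np.histogram(yy[m],np.arange(-.1,.2,.01)); print([(round(a,2),int(k),float(z[m&(yy>=a)&(yy<a+.01)].max().round(4))) for a,k in zip(e,h) if k>3])
E
python3 - <<'E'
from h import *
f0=np.array(ctrl.get_ft_force()); log=[]
ctrl.servo_line(V(-.001,.03,.096),vel=.05); y=.03
while y<.062:
    y+=.003
    ctrl.servo_line(V(-.001,y,.096),vel=.05)
    f=np.array(ctrl.get_ft_force())-f0; fy=f[:2]@ey; log.append((round(y,3),round(float(fy),1),round(float(f[2]),1)))
    if fy<-18: break
print(log,ctrl.get_t()); rim()
E
```

```text
[(0.033, -2.2, -0.8), (0.036, -2.5, 0.1), (0.039, -1.2, 0.1), (0.042, -1.3, -0.2), (0.045, -1.7, -0.0), (0.048, -0.9, 0.2), (0.051, -1.2, -1.2), (0.054, -5.4, -2.9), (0.057, -9.8, -1.2), (0.06, -26.0, 2.9)] 19.4
[(np.float64(0.06), 4, 0.1265), (np.float64(0.07), 88, 0.1318), (np.float64(0.17), 44, 0.1215), (np.float64(0.18), 16, 0.1221), (np.float64(0.19), 80, 0.1245)]
[(np.float64(0.07), 87, 0.1318), (np.float64(0.17), 22, 0.1219), (np.float64(0.18), 19, 0.1229), (np.float64(0.19), 56, 0.1284)]
```

The till has hit its stop. I back off so the trailing end is free to drop, then measure again.

```bash
python3 - <<'E'
from h import *
ctrl.servo_line(V(-.001,.03,.096),vel=.1); rim()
ctrl.servo_line(V(-.001,.03,.2),vel=.25)
ctrl.servo_line(V(-.001,-.13,.2),vel=.3)
p,d=snap('top','t5.png'); P=cloud('top',d); D=P[...,:2]-C; x=D@ex;y=D@ey;z=P[...,2]
m=(abs(x)<.08)&(y>.03)&(y<.2)&(z>.1)&(z<.15)
for a in np.arange(.03,.2,.005):
    k=m&(y>=a)&(y<a+.005)
    if k.sum()>4: print(round(a,3),int(k.sum()),np.percentile(z[k],[10,50,90]).round(4))
print(ctrl.get_t())
a=cv2.imread('pics/t5.png')[150:300,140:340]; cv2.imwrite('pics/c5.png',cv2.resize(a,None,fx=3.5,fy=3.5,interpolation=cv2.INTER_CUBIC))
E
```

```text
[(np.float64(0.06), 36, 0.1212), (np.float64(0.07), 26, 0.1228), (np.float64(0.16), 7, 0.1182), (np.float64(0.17), 52, 0.122), (np.float64(0.18), 13, 0.1225), (np.float64(0.19), 74, 0.1257)]
[(np.float64(0.06), 36, 0.1212), (np.float64(0.07), 32, 0.1208), (np.float64(0.16), 8, 0.1199), (np.float64(0.17), 36, 0.1239), (np.float64(0.18), 14, 0.1222), (np.float64(0.19), 51, 0.1265)]
0.065 178 [0.1093 0.1155 0.1183]
0.07 74 [0.113  0.1154 0.1181]
0.075 10 [0.1004 0.1053 0.1178]
0.08 13 [0.1005 0.1078 0.1175]
0.085 12 [0.1017 0.1094 0.1155]
0.09 9 [0.102  0.1062 0.1176]
0.095 13 [0.101  0.1101 0.1154]
0.1 9 [0.102  0.1037 0.1149]
0.105 9 [0.1013 0.1061 0.1178]
0.11 12 [0.1016 0.1065 0.1162]
0.115 12 [0.1007 0.1034 0.1173]
0.12 12 [0.1024 0.1052 0.1158]
0.125 11 [0.102  0.1117 0.1167]
0.13 10 [0.1003 0.1037 0.1187]
0.135 12 [0.1015 0.1087 0.116 ]
0.14 14 [0.1007 0.1083 0.1168]
0.145 11 [0.1014 0.113  0.1176]
0.15 14 [0.101  0.1073 0.1176]
0.155 10 [0.1009 0.1054 0.1165]
0.16 8 [0.1025 0.1114 0.1157]
0.165 150 [0.1023 0.1128 0.1177]
0.17 150 [0.1137 0.1159 0.1181]
0.185 198 [0.1029 0.1157 0.124 ]
0.19 160 [0.1163 0.1194 0.1268]
0.195 164 [0.1168 0.1214 0.1289]
21.25
```

View pics/c5.png

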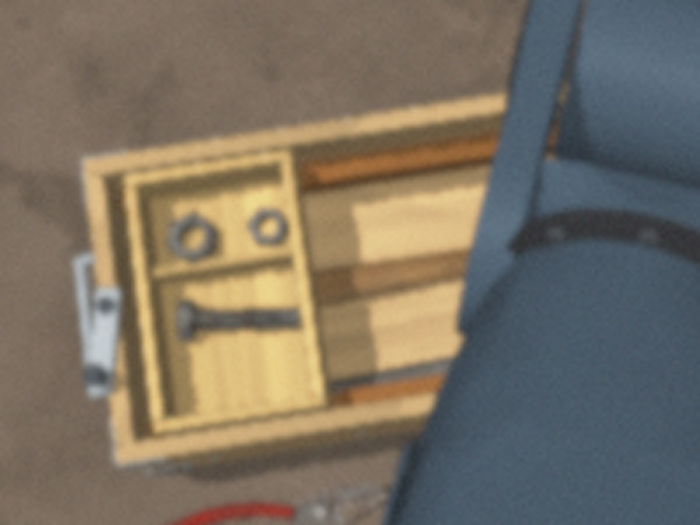

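The till spans crate y 0.065 to 0.175 with its rim at ≈ 0.116 m at both ends, so it is seated level with the nuts and bolt inside. The button is still at crop (100,340), knob at (97,375). Now I push the knob round.

```bash
python3 - <<'E'
from h import *
q,d=btn(-.19,.032)
ctrl.move_to(V(*q,.2),down(-d)); ctrl.servo_line(V(*q,.135),vel=.12)
print(tip(), ctrl.get_t()); f0=np.array(ctrl.get_ft_force()); log=[]
for th in np.linspace(-.19,1.5,12):
    q,d=btn(th,.018); ctrl.servo_line(V(*q,.135),down(-d),vel=.05)
    f=np.array(ctrl.get_ft_force())-f0; log.append((round(th,2),f.round(1).tolist()))
    if np.linalg.norm(f)>15: break
print(log,ctrl.get_t())
q,d=btn(th,.045); ctrl.servo_line(V(*q,.135),vel=.1); ctrl.servo_line(V(*q,.25),vel=.25)
ctrl.move_to(V(-.02,-.1,.28),down(ey))
print(ctrl.get_t())
p,dd=snap('top','t6.png'); P=cloud('top',dd); D=P[...,:2]-C; x=D@ex;y=D@ey;z=P[...,2]
m=(abs(x)<.08)&(y>.1)&(y<.22)&(z>.139)&(z<.152); X=np.array([x[m].mean(),y[m].mean()]); print('peg',X,m.sum(),'th',np.arctan2(.194-X[1],-X[0]))
a=cv2.imread('pics/t6.png')[150:300,140:340]; cv2.imwrite('pics/c6.png',cv2.resize(a,None,fx=3.5,fy=3.5,interpolation=cv2.INTER_CUBIC))
E
```

```text
(array([0.4524, 0.2772, 0.0948]), array([0.059, 0.06 , 0.06 , 0.061, 0.062, 0.062, 0.062, 0.062, 0.062,
       0.062, 0.062, 0.062]), array([0.427, 0.252, 0.059]), array([0.477, 0.297, 0.215]), 456) 23.3583
[(np.float64(-0.19), [-0.0, 0.3, -0.1]), (np.float64(-0.04), [-0.0, 0.6, -1.4]), (np.float64(0.12), [-0.2, 0.3, -0.6]), (np.float64(0.27), [0.1, 0.6, -0.2]), (np.float64(0.42), [0.3, 2.2, -0.4]), (np.float64(0.58), [-0.0, 0.6, -0.8]), (np.float64(0.73), [-0.1, 0.6, -0.5]), (np.float64(0.89), [-0.8, 0.2, 0.1]), (np.float64(1.04), [1.0, 1.3, -0.2]), (np.float64(1.19), [0.8, 1.0, -0.1]), (np.float64(1.35), [-0.4, 2.0, -0.4]), (np.float64(1.5), [-0.3, 0.4, -1.5])] 27.0917
29.1167
peg [-0.00584385  0.14788532] 32 th 1.4447438309574892
```

View pics/c6.png

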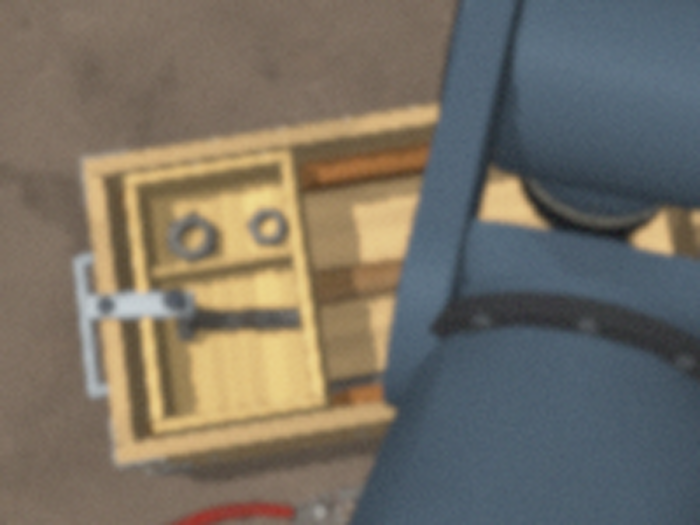

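The bar now lies over the till's rim, with the knob at crop (178,298) and the button at ≈ 1.45 rad. The till is level with its contents in place, and the hand is clear at 0.28 m.

```bash
python3 -c "
from cell import ctrl
print(ctrl.sign_off())"
```

```text
the job is handed in; nothing more can be done
None
```

I handed the job in; the simulator gave no verdict. In the last pictures and depth readings the till was level in the notches, the nuts and bolt were inside it, the turn-button was at about 1.45 rad and the hand was clear. The first pass went over the till without touching it because the tool height read about 41 mm low; I corrected for that before pushing.

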